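Hold a hand stamp home against the sprung plunger of a bench jig

TASK

Set up the jig so that a colleague can tighten its clamp screw on the hand stamp. First slide the gauge stop along its track by the upright tab until its stop block sits centred under the sprung plunger; then bring the stamp onto the jig's bed, lying flat with its brass face towards the plunger, and push it squarely and without ramming against the plunger until the brass face is fully home on the stop block. Finish while still holding the stamp there, pressed against the stop (do not let go), and leave the mug, jar and spool where they are.

Things in the scene. Friction and masses are not known exactly. Their poses are not given: they have to be found in the camera images.
- jig: Fixed bench jig: dark steel base plate, 10 mm thick, line scribed along its bed. Origin: on the table, under the plunger's axis. x (level): the pushing direction, from the open bed to the plunger; y to the left of that; z up. Plate: x -105 to 105, y -105 to 175 mm. Bed: its top at z = 10 mm, from x = -105 to 20 mm. Grey spring housing at x = 63 to 103 mm, 56 mm wide, 78 mm high.
- stop_line (a point): Point on the jig's bed (jig x = 20, y = 0, z = 10 mm), directly below the plunger's axis, where the brass face's lower edge is when the stamp is home: the stop block's front face stands at jig x = 20 mm. Axes as the jig's.
- plunger_tip (a point): Centre of the plunger's front face (moves with it). The plunger is a 12 mm steel rod with a round 16 mm head that comes out of the grey housing to the jig's -x, axis at jig y = 0, z = 44 mm. At rest the tip is at jig x = 5 mm, 15 mm in front of the stop block's face.
- plunger (a joint): How far the plunger is pushed in (m): 0 at rest, 0.015 when its tip is flush with the stop block's face, 0.022 at its own end. Spring: 3 N to start it, plus 0.4 N per mm (9 N at 0.015).
- slide_grip (a point): Top centre of the black upright tab on the gauge slide, by which it is slid: 22 mm (x) x 16 mm (y), its top at jig z = 66 mm, standing 44 mm above a flat aluminium bar (top at z = 22.5 mm). The tab is 90 mm to the jig's +y of the stop block's centre, at jig x = 37 mm. Axes as the jig's.
- gauge_slide: Gauge slide: aluminium stop block 30 (x) x 50 (y) mm, top at jig z = 32 mm (the plunger passes over it), with a flat bar and an upright tab to its left. It slides along the jig's y only, over 100 mm: block centre from jig y = 70 to -30 mm, centred under the plunger at y = 0 (aim within 5 mm). Stays where left (friction 2.5 N). Origin: bottom centre of the block's front face. Axes as the jig's.
- stamp: Loose hand stamp lying flat, 245 to 455 g: dark wooden haft 70 (x) x 32 (y) x 42 (z) mm, at its +x end a brass head 10 (x) x 44 (y) x 46 (z) mm. Origin: on the underside, mid-length of the whole 80 mm. x points along the haft to the brass face (face at x = 40, haft from x = -40 to 30 mm), z up. Grip the haft across its 32 mm width near the origin.
- stamp_face (a point): Middle of the lower edge of the stamp's brass face (stamp x = 40, y = 0, z = 0 mm).
- mug: Bystander: white mug, 82 mm wide, 85 mm high. Origin at the centre of its underside.
- wax_jar: Bystander: glass jar with a black cap, 64 mm wide, 75 mm high. Origin at the centre of its underside.
- spool: Bystander: wooden thread spool, 48 mm wide, 28 mm high. Origin at the centre of its underside.
Things that resemble listed ones, but are neither listed nor needed, are in the scene too. Several things have the shape of the stamp; the one meant has the colours described above.

How it is judged (in metres and radians):
On the way, in this order (a step that is already met when the one before it is completed fails the run):
1. the stop block is centred under the plunger (y of gauge_slide in the frame of jig between -0.007 and 0.007 m), for 0.2 s.
2. the stamp starts to push the plunger in, with the stop block centred (all of step 1 and value of joint plunger above 0.003 m and distance between stamp_face and stop_line below 0.03 m), for 0.1 s.
At the end, for the whole second after the job is handed in: For the last second: stop block within 7 mm of centred; plunger in by over 12.5 mm; stamp on the stop block with 0.8 to 45 N, fingers on it with over 2 N; brass face within 10 mm of the stop line and under 8 mm above the bed; square and level within 0.1 rad; still (all of step 1 and value of joint plunger above 0.0125 m and contact force between stamp and gauge_slide between 0.8 and 45 N and contact force between the fingers and stamp above 2 N and horizontal distance between stamp_face and stop_line below 0.01 m and z of stamp_face in the frame of jig below 0.018 m and angle between the x axis of stamp and the x axis of jig, either way round below 0.1 rad and angle between stamp's own z axis and vertical below 0.1 rad and linear speed of stamp below 0.02 m/s); the arm keeps its last pose, push and grip.
It fails at once if the stamp is rammed into the stop (over 60 N) (contact force between stamp and gauge_slide above 60 N).
It fails at once if the mug, jar or spool is moved by more than 30 mm (distance of any of mug, wax_jar, spool from where it was at the start of the episode above 0.03 m).
It also fails if it takes over 64 s, if anything falls off the work surface, if the arm or the gripper's body presses on something with over 40 N, if the wrist force passes 120 N, or if a joint passes its speed limit or range.

ROBOT

A 6-joint arm with a two-finger parallel gripper is mounted at the origin on the work surface. World frame = base frame: x ahead of the robot, y to its left, z up, the work surface at z = 0. Lengths are in mm, angles in rad, forces in N, time in s.
With the tool pointing down it reaches from about 400 to 925 mm from the base axis. Payload 12.5 kg.
Tool frame: the origin (TCP) lies at the very end of the fingers, on their centre line; the grasp point (between the pads) lies env.grip_point_offset behind it (env.grip_point_offset is the distance from the TCP to the grasp point, in mm); y points along the fingers, z is the direction in which the jaws open and shut, and the axes are right-handed (so a half turn about y gives the same grasp; the last joint's range is limited). The gripper opens to 95 mm and grips with 3 to 60 N. Pads are 20 mm wide; open, the fingers measure 119 mm over their backs; the gripper's body (75 mm by 180 mm) begins 59 mm behind the grasp point.
Start: joints at [-1.412, 0.491, 1.559, -0, 1.092, -0.106], TCP at [163.596, -603.23, 188.861] pointing down, gripper open.
Joint ranges: [-3.1, 3.1], [-0.84, 2.19], [0.05, 2.79], [-1.13, 4.28], [0.06, 2.93], [-2.69, 2.69]. Speed limits (rad/s): [2.22, 2.22, 2.79, 3.14, 3.14, 3.14].

INTERFACE

Orientations are given as [roll, pitch, yaw] about the fixed x, y, z axes, in that order (R = Rz(yaw) Ry(pitch) Rx(roll)).
In Python, from cell import readout, read_camera, env, nets gives the robot as it stands.
- The arm moves only by the tool apply_moves, never from a script. Its argument "increments" is a list of rows, each a list of 3 entries, a list of its own where there are three numbers: the shift along the tool's x, y, z in cm, then the turn, a rotation vector about the tool's x, y, z in degrees, then the finger opening in cm, from 0 to 9.51. A call has exactly 5 rows; each row shifts and turns the pose as measured when the row begins, along the tool's axes as they then stand; what a row does not reach is not made up. A row lasts 1/8 s, in which the tool goes at most 62.5 mm and 10.7 degrees, less where a joint would pass 70% of its speed; a pose out of reach is approached as far as the arm can. A call with a gripper value outside its range is refused whole. The fingers move at their own pace and stop on an object; the grip force is fixed at half the most. Time passes only in rows, so rows that do not move let the fingers close, or fill a call up. It gives the time, the measured TCP pose, the force and the opening at its end, in the units of the state.
- readout.state(): the state, without advancing time (a new reading comes with each control period).
- read_camera(name): name is "scene" or "top"; returns a dict with "img" (420x560x3 uint8, red, green, blue), "vfov" (degrees; the focal length in pixels is half the picture's height over the tangent of half this angle, whatever the lens; pixels are square), "cx", "cy" (the principal point, pixels), "rvec" (rotation vector, rad) and "tvec" (3), from world to camera coordinates, as OpenCV has them. Camera axes: x right, y down, z forward; pixel columns grow to the right and rows downward; lengths in mm; the calibration is good to about 2 mm. A picture is of the moment at which its call begins. There is no depth.
- env.job_done(): hands the job in, once; it reports no verdict.
Trained networks look in a picture, given as the dict that the camera call returned (one of the last four; its "shot" number tells which), for a name from the list of things; names that differ only in an ending like _2 or _b are one class to them, and where a whole thing is asked for, a point or a joint stands for the part that bears it (a point fixed in the world has none). Each returns a list of dicts, best first, with "confidence" (0 to 1); they miss things now and then, are a little off and sometimes report something else, mostly with a low value. They report only what shows in the picture. A call takes as long as a camera call. They do not tell look-alikes from the thing itself.
- nets.look_for(picture, thing): "point" ([x, y, z] in mm, in the coordinates of the camera as it stood for that picture, good to about 4 mm: the middle of the surface that is visible of it).
- nets.mark_of(picture, thing): "point" ([x, y, z] in mm, in the coordinates of the camera as it stood for that picture, good to about 4 mm: a listed point, or the origin of a listed thing).
The state is a dict: "t": time; "joints": joint angles; "qvel": joint speeds; "tau": joint torques, N m; "eef_pos": TCP position; "tcp_rot": TCP orientation; "ft_force": force on the tool from outside, world axes, zero at the start; "moment": the same for the moment, N m; "opening": opening from 0.0 (shut) to 1.0 (fully open).
Only numpy, scipy, OpenCV 4.12 (cv2) and the standard library are available. Lean on these libraries where they do the work, as an engineer would, in place of code of your own. Each camera call takes 0.05 s, during which the arm holds its last target. There are 200 camera calls.

## Working session

There is one attempt and no reset: what is moved stays moved. The work goes in short steps, Python scripts to look and compute and a tool call to move; the robot and the scene stay as the last step left them, time stands still between calls to the robot, and variables do not carry over. Pictures are saved under pics/ and viewed, about 8 in all and at most 12, crops included, and the job is handed in when it is done.

Besides the shell and the picture viewer there is one more tool, called by a JSON object that holds its "api" and its "payload", one argument or row to a line. apply_moves: Moves the arm, as the interface text tells. Its arguments: {"type":"object","properties":{"increments":{"type":"array"}},"required":["increments"]}

```bash
mkdir -p pics; ls; cat > h.py <<'E'
import numpy as np, cv2
from cell import readout, read_camera, env, nets
from scipy.spatial.transform import Rotation as R
def cam(n):
    p=read_camera(n); return p
def w(p,pt):
    Rm=cv2.Rodrigues(np.array(p["rvec"],float))[0]
    return Rm.T@(np.array(pt,float)-np.array(p["tvec"],float).ravel())
def f(p): return 210/np.tan(np.radians(p["vfov"])/2)
def proj(p,X):
    Rm=cv2.Rodrigues(np.array(p["rvec"],float))[0]
    c=Rm@np.array(X,float)+np.array(p["tvec"],float).ravel()
    return c[:2]/c[2]*f(p)+[p["cx"],p["cy"]]
def ray(p,u,v,z):
    Rm=cv2.Rodrigues(np.array(p["rvec"],float))[0]
    C=-Rm.T@np.array(p["tvec"],float).ravel()
    d=Rm.T@np.array([(u-p["cx"])/f(p),(v-p["cy"])/f(p),1])
    return C+d*(z-C[2])/d[2]
def save(p,n,crop=None,s=1):
    im=p["img"][:,:,::-1]
    if crop: a,b,c,d=crop; im=im[b:d,a:c]
    cv2.imwrite("pics/"+n,cv2.resize(im,None,fx=s,fy=s,interpolation=cv2.INTER_CUBIC))
def find(p,things,fn="mark_of",n=4):
    for t in things:
        for r in getattr(nets,fn)(p,t)[:n]:
            X=w(p,r["point"]); print(t,fn,round(r["confidence"],2),X.round(0),proj(p,X).round(0))
E
python3 - <<'E'
from h import *
print(env.grip_point_offset, readout.state())
for n in ("scene","top"):
    p=cam(n); save(p,n+"0.png"); print(n,p["vfov"],-cv2.Rodrigues(np.array(p["rvec"],float))[0].T@np.array(p["tvec"],float).ravel())
    find(p,["jig","stop_line","plunger_tip","slide_grip","gauge_slide","stamp","stamp_face","mug","wax_jar","spool"])
E
```

```text
pics
18.8 {'t': 0.0, 'joints': array([-1.41161350e+00,  4.91535729e-01,  1.55943589e+00,  2.82749750e-05,
        1.09169499e+00, -1.05582677e-01]), 'qvel': array([ 2.33162388e-05,  1.63790945e-04,  1.44933605e-03, -6.41583606e-04,
        1.40287131e-04, -5.08427606e-04]), 'tau': array([ 3.71142247e-03, -6.12636638e+01, -2.58177102e+01,  6.93826843e-02,
        4.82260936e-02, -6.53404823e-05]), 'eef_pos': array([ 163.54953453, -602.9491815 ,  188.28123865]), 'tcp_rot': array([-1.57186165e+00,  1.38117864e-04, -2.87684027e+00]), 'ft_force': array([ 0.51902139,  0.23802305, -0.04150291]), 'moment': array([0.00948786, 0.02745426, 0.06277553]), 'opening': 1.0020991894697464}
scene 49.089374411694834 [1302.63843513 -445.76356721  882.14477288]
jig mark_of 0.58 [550.  -6.   2.] [280. 235.]
stop_line mark_of 0.66 [565.  -1.  14.] [284. 235.]
plunger_tip mark_of 0.37 [554. -10.  47.] [279. 225.]
slide_grip mark_of 0.89 [572. 117.  70.] [325. 207.]
slide_grip mark_of 0.71 [602. 393.   1.] [406. 201.]
gauge_slide mark_of 0.59 [562.  23.  12.] [292. 232.]
stamp mark_of 0.68 [ 534. -270.    2.
[... 628 characters left out ...]
 15.] [282. 201.]
plunger_tip mark_of 0.68 [557. -10.  45.] [284. 205.]
slide_grip mark_of 0.55 [573. 117.  63.] [228. 197.]
gauge_slide mark_of 0.74 [561.  27.   6.] [268. 206.]
gauge_slide mark_of 0.41 [ 574. -254.    3.] [385. 200.]
stamp mark_of 0.9 [ 415. -270.    0.] [394. 267.]
stamp mark_of 0.89 [ 540. -273.   -3.] [393. 214.]
stamp mark_of 0.85 [ 554. -391.   -3.] [440. 208.]
stamp_face mark_of 0.7 [ 576. -255.   -0.] [385. 200.]
stamp_face mark_of 0.61 [ 587. -363.    1.] [429. 195.]
stamp_face mark_of 0.6 [ 380. -283.   -0.] [400. 282.]
mug mark_of 0.75 [ 711. -264.   -1.] [386. 145.]
wax_jar mark_of 0.87 [602. 395.  -1.] [112. 190.]
spool mark_of 0.64 [350. 314.   2.] [143. 298.]
```

View both.

View pics/scene0.png

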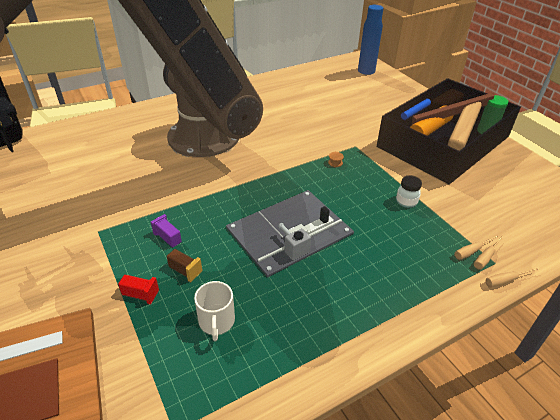

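```bash
python3 - <<'E'
import cv2
im=cv2.imread("pics/top0.png")[120:310,200:480]; cv2.imwrite("pics/topc.png",cv2.resize(im,None,fx=2.85,fy=2.85,interpolation=cv2.INTER_CUBIC))
E
```

```text
(no output)
```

View pics/topc.png

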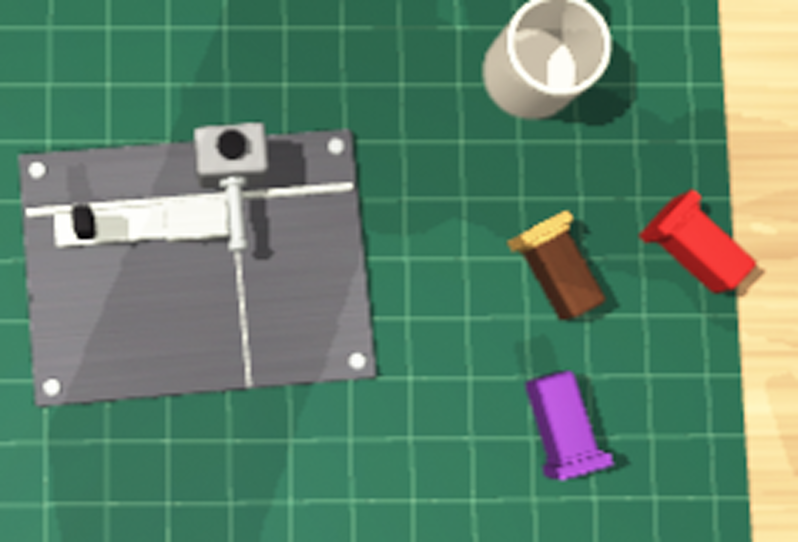

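Look-alikes by top pixel: brown haft with brass head (393,214), red (440,208), purple (394,267). The brown and brass one is the stamp. The crop shows it clearly. Next I measure jig and stamp.

```bash
python3 - <<'E'
from h import *
from scipy.optimize import least_squares
p=cam("top"); c=lambda u,v:(u/2.85+200,v/2.85+120)
px=[c(20,157),c(352,130),c(375,377),c(37,404)]
W=np.array([ray(p,*q,10)[:2] for q in px]); J=np.array([[105,175],[105,-105],[-105,-105],[-105,175]],float)
fn=lambda s:((np.c_[np.cos(s[2])*J[:,0]-np.sin(s[2])*J[:,1],np.sin(s[2])*J[:,0]+np.cos(s[2])*J[:,1]]+s[:2])-W).ravel()
r=least_squares(fn,[550,-8,0.09]); print("jig",r.x,fn(r.x).round(1))
a,b=ray(p,*c(248,385),10),ray(p,*c(238,262),10); print("line",a,b,np.arctan2(*(b-a)[1::-1]))
hs=cv2.cvtColor(p["img"],cv2.COLOR_RGB2HSV)
# stamp: fit silhouette of haft+head hull
crop=np.zeros(hs.shape[:2],np.uint8); crop[185:240,372:418]=1
m=((hs[:,:,0]<28)&(hs[:,:,1]>90)&(crop>0)).astype(np.uint8); print(m.sum())
def mask(s):
    out=np.zeros((420*4,560*4),np.uint8)
    for x0,x1,y,h in((-40,30,16,42),(30,40,22,46)):
        X=np.array([[x,yy,z] for x in(x0,x1) for yy in(-y,y) for z in(0,h)],float)
        ca,sa=np.cos(s[2]),np.sin(s[2])
        pts=np.array([proj(p,[s[0]+ca*q[0]-sa*q[1],s[1]+sa*q[0]+ca*q[1],q[2]]) for q in X])
        cv2.fillConvexPoly(out,cv2.convexHull(((pts+.5)*4).astype(np.int32)),255)
    return cv2.resize(out,(560,420),interpolation=cv2.INTER_AREA)/255.
from scipy.optimize import minimize
r=minimize(lambda s:np.abs(mask([s[0],s[1],s[2]/100])-m).sum(),[537,-271,42],method="Nelder-Mead",options=dict(initial_simplex=[[537,-271,42],[545,-271,42],[537,-263,42],[537,-271,55]]))
print("stamp",r.x,r.fun)
for _ in range(2):
  for n in("top","scene"):
    q=cam(n); find(q,["slide_grip","gauge_slide"],n=1)
s=p["img"][180:245,365:425,::-1]; cv2.imwrite("pics/st.png",cv2.resize(s,None,fx=7,fy=7))
E
```

```text
jig [ 5.45660521e+02 -1.10300841e+01  7.65405298e-02] [ 2.5  0.9  1.1 -0.4 -1.  -1.9 -2.6  1.5]
line [444.26522852 -17.49538205  10.        ] [545.61906837 -10.20538493  10.        ] 0.07180255524538237
636
stamp [ 539.41592554 -274.1941527    47.66184261] 66.98431372549018
slide_grip mark_of 0.88 [573. 112.  66.] [230. 197.]
gauge_slide mark_of 0.71 [566.  27.   8.] [268. 203.]
slide_grip mark_of 0.88 [574. 119.  70.] [326. 207.]
gauge_slide mark_of 0.85 [564.  25.  12.] [292. 232.]
slide_grip mark_of 0.67 [576. 116.  66.] [228. 196.]
gauge_slide mark_of 0.82 [560.  25.   6.] [269. 206.]
slide_grip mark_of 0.74 [573. 117.  68.] [325. 208.]
gauge_slide mark_of 0.88 [566.  26.  14.] [293. 232.]
```

View pics/st.png

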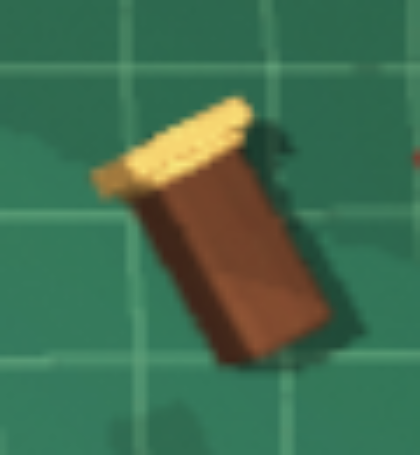

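```bash
cat > go.py <<'E'
import sys
from h import *
# usage: go.py x y z yaw  -> remaining shift in tool axes (cm), turn (deg)
x,y,z,yaw=map(float,sys.argv[1:5]); s=readout.state()
ro=s["tcp_rot"]; M=R.from_euler("xyz",ro); T=R.from_euler("xyz",[-np.pi/2,0,yaw])
d=M.inv().apply(np.array([x,y,z])-s["eef_pos"])/10
rv=np.degrees((M.inv()*T).as_rotvec())
print("t",round(s["t"],2),"pos",s["eef_pos"].round(1),"rot",ro.round(3),"F",s["ft_force"].round(1),"open",round(s["opening"],3))
print("shift",d.round(2),"len",np.linalg.norm(d).round(2),"turn",rv.round(2))
E
python3 go.py 573.5 116 188 -3.068
```

```text
t 1.75 pos [ 163.6 -603.2  188.9] rot [-1.571 -0.    -2.877] F [-0.8  0.1 -0.8] open 0.998
shift [-58.39   0.08 -58.69] len 82.79 turn [-1.000e-02  1.095e+01  0.000e+00]
```

{"api": "apply_moves", "payload": {
  "increments": [
    [[-4,0,-4],[0,0,0],9.5],
    [[-4.2,0,-4.2],[0,0,0],9.5],
    [[-4.2,0,-4.2],[0,0,0],9.5],
    [[-4.2,0,-4.2],[0,0,0],9.5],
    [[-4.2,0,-4.2],[0,0,0],9.5]
  ]
}}

```text
t: 2.38
eef_pos: [312.1, -344.0, 188.0]
tcp_rot: [-1.569, 0.0, -2.883]
ft_force: [0.4, -0.8, -0.5]
opening: 1.001
```

{"api": "apply_moves", "payload": {
  "increments": [
    [[-4.2,0,-4.2],[0,0,0],9.5],
    [[-4.2,0,-4.2],[0,0,0],9.5],
    [[-4.2,0,-4.2],[0,0,0],9.5],
    [[-4.2,0,-4.2],[0,0,0],9.5],
    [[-4.2,0,-4.2],[0,0,0],9.5]
  ]
}}

```text
t: 3.0
eef_pos: [465.6, -78.8, 189.3]
tcp_rot: [-1.566, 0.003, -2.884]
ft_force: [1.7, -0.9, 0.1]
opening: 1.001
```

```bash
python3 go.py 573.5 116 130 -3.068
```

```text
t 3.0 pos [465.6 -78.8 189.3] rot [-1.566  0.003 -2.884] F [ 1.7 -0.9  0.1] open 1.001
shift [-15.38   5.9  -16.12] len 23.05 turn [-0.26 10.54 -0.22]
```

{"api": "apply_moves", "payload": {
  "increments": [
    [[-4,1,-4],[0,0,0],5.5],
    [[-4,1,-4],[0,0,0],5.5],
    [[-4,1,-4],[0,0,0],5.5],
    [[-3,1,-3.5],[0,5,0],5.5],
    [[0,1,0],[0,5,0],5.5]
  ]
}}

```text
t: 3.62
eef_pos: [576.3, 119.9, 138.7]
tcp_rot: [-1.566, 0.009, -3.058]
ft_force: [-0.1, -0.8, 0.4]
opening: 0.59
```

```bash
python3 go.py 573.5 116 100 -3.068; python3 - <<'E'
from h import *
for n in("scene","top"):
    q=cam(n); save(q,n+"1.png",(180,150,380,300),4 if n=="scene" else 4)
    find(q,["slide_grip","gauge_slide"],n=1)
E
```

```text
t 3.62 pos [576.3 119.9 138.7] rot [-1.566  0.009 -3.058] F [-0.1 -0.8  0.4] open 0.59
shift [0.34 3.87 0.35] len 3.9 turn [-0.27  0.55 -0.51]
slide_grip mark_of 0.6 [572. 118.  69.] [325. 207.]
gauge_slide mark_of 0.94 [565.  26.  14.] [293. 232.]
slide_grip mark_of 0.59 [ 536. -270.   -2.] [391. 216.]
gauge_slide mark_of 0.68 [564.  25.   8.] [268. 205.]
```

View pics/scene1.png

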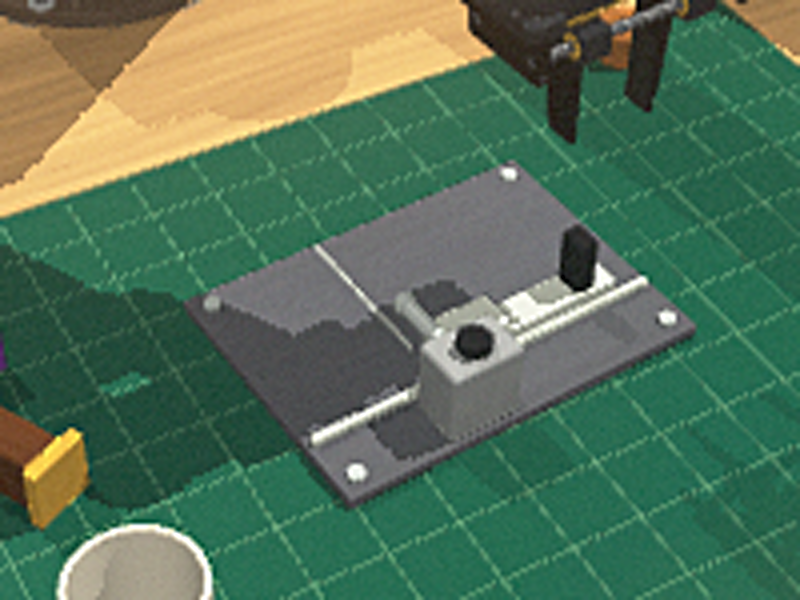

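{"api": "apply_moves", "payload": {
  "increments": [
    [[0.3,2.5,0.3],[-0.2,0.5,-0.5],5.5],
    [[0,2.5,0],[0,0,0],5.5],
    [[0,1,0],[0,0,0],5.5],
    [[0,0,0],[0,0,0],5.5],
    [[0,0,0],[0,0,0],5.5]
  ]
}}

```text
t: 4.55
eef_pos: [574.9, 110.8, 82.7]
tcp_rot: [-1.569, 0.007, -3.067]
ft_force: [0.3, 0.3, 1.2]
opening: 0.576
```

```bash
python3 go.py 573.5 116 34 -3.068; python3 - <<'E'
from h import *
q=cam("scene"); save(q,"scene2.png",(280,140,400,230),6.5); print((proj(q,readout.state()["eef_pos"])-[280,140])*6.5,(proj(q,[576.3,119.9,138.7])-[180,150])*4)
E
```

```text
t 4.55 pos [574.9 110.8  82.7] rot [-1.569  0.007 -3.067] F [0.3 0.3 1.2] open 0.576
shift [ 0.13  4.87 -0.54] len 4.9 turn [-0.08  0.08 -0.38]
[283.18427997 420.28575603] [594.13332851 149.83678218]
```

View pics/scene2.png

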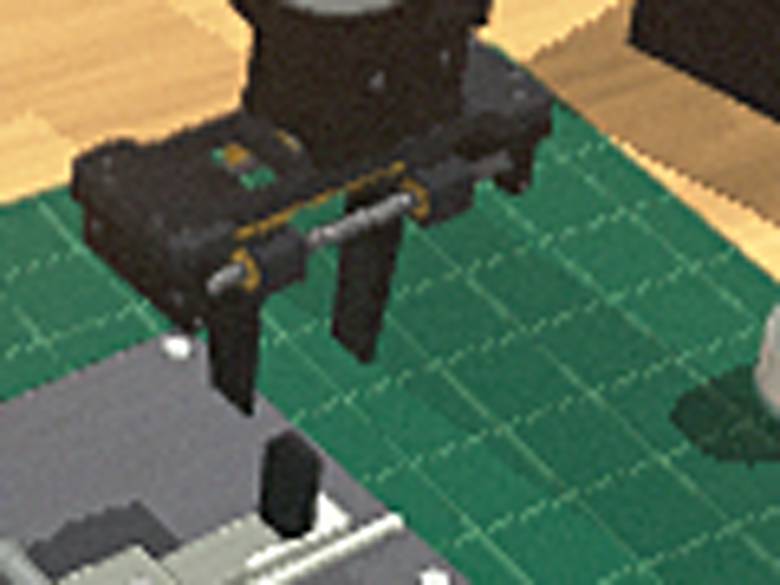

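```bash
python3 - <<'E'
from h import *
P=[]
for n in("scene","top"):
    q=cam(n); X=readout.state()["eef_pos"]; print(n,q["cx"],q["cy"],X,[k for k in q if k!="img"])
    u=proj(q,X).astype(int); im=np.ascontiguousarray(q["img"][:,:,::-1])
    u0=np.clip(u-[45,40],0,None); c=cv2.resize(im[u0[1]:u0[1]+80,u0[0]:u0[0]+60+20],None,fx=5,fy=5,interpolation=cv2.INTER_CUBIC)
    M=R.from_euler("xyz",readout.state()["tcp_rot"])
    for d,col in(([0,0,0],(0,0,255)),([-10,0,28],(0,255,255)),([-10,0,-28],(0,255,255)),([10,0,28],(255,255,0)),([10,0,-28],(255,255,0))):
        v=(proj(q,X+M.apply(d))-u0+.5)*5; cv2.circle(c,tuple(int(a) for a in v),3,col,-1)
    P.append(c)
cv2.imwrite("pics/both.png",np.hstack(P))
E
```

```text
scene 281.443716309139 204.7003355214146 [574.85644106 110.90304948  82.66064332] ['vfov', 'cx', 'cy', 'rvec', 'tvec', 'shot']
top 280.9756222888428 210.80961786002342 [574.75960404 110.9219211   82.53817132] ['vfov', 'cx', 'cy', 'rvec', 'tvec', 'shot']
```

View pics/both.png

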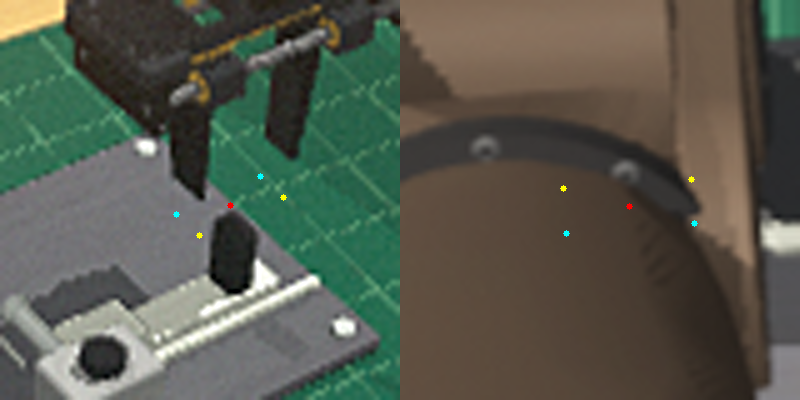

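```bash
python3 - <<'E'
from h import *
q=cam("scene"); s=readout.state(); X=s["eef_pos"]; M=R.from_euler("xyz",s["tcp_rot"]); u=proj(q,X).astype(int)-[45,40]
P=lambda d:((proj(q,X+M.apply(d))-u+.5)*5).round(0)
print("J x,y,z per10mm",[(proj(q,X+d)-proj(q,X)).round(2) for d in np.eye(3)*10])
print("body corners",P([-37.5,-77.8,-90]),P([37.5,-77.8,-90]),P([-37.5,-77.8,90]),P([-90,-77.8,-37]))
print("finger corners",P([-10,0,-28]),P([-10,0,-40]),P([-10,0,28]),P([10,0,-40]))
E
```

```text
J x,y,z per10mm [array([2.11, 2.22]), array([ 3.16, -1.19]), array([ 0.3 , -2.86])]
body corners [426.  69.] [332.  -4.] [142. 194.] [416. 160.]
finger corners [284. 197.] [301. 189.] [199. 236.] [278. 169.]
```

```bash
python3 - <<'E'
from h import *
q=cam("scene"); s=readout.state(); print(s["joints"].round(3),s["eef_pos"])
print("base",proj(q,[0,0,0]),[proj(q,[100*np.cos(a),100*np.sin(a),0]).round(0) for a in np.arange(0,6.28,.785)])
im=np.ascontiguousarray(q["img"][:,:,::-1]); X=s["eef_pos"]; M=R.from_euler("xyz",s["tcp_rot"])
for k in range(0,420,10): cv2.circle(im,tuple(int(a) for a in proj(q,X+[0,0,k])),1,(0,0,255),-1)
for a in np.arange(0,6.28,.2): cv2.circle(im,tuple(int(v) for v in proj(q,[100*np.cos(a),100*np.sin(a),0])),1,(0,255,255),-1)
for a in range(-1,10):
  cv2.circle(im,tuple(int(v) for v in proj(q,[545.7-21+100*0,-10,0])),1,(0,255,255),-1)
cj,sj=np.cos(.0745),np.sin(.0745)
for jx,jy,z in[(105,175,10),(105,-105,10),(-105,-105,10),(-105,175,10),(20,0,10),(37,125,66)]:
    cv2.circle(im,tuple(int(v+.5) for v in proj(q,[546+cj*jx-sj*jy,-10.7+sj*jx+cj*jy,z])),1,(255,0,255),-1)
cv2.imwrite("pics/base.png",cv2.resize(im[0:300,100:420],None,fx=2.5,fy=2.0))
E
```

```text
[ 0.079  0.559  1.771 -0.002  0.805  1.576] [574.59726811 110.94568958  82.27991365]
base [203.40393497 136.15844655] [array([215., 151.]), array([231., 141.]), array([230., 129.]), array([214., 122.]), array([193., 123.]), array([177., 132.]), array([176., 144.]), array([192., 152.])]
```

View pics/base.png

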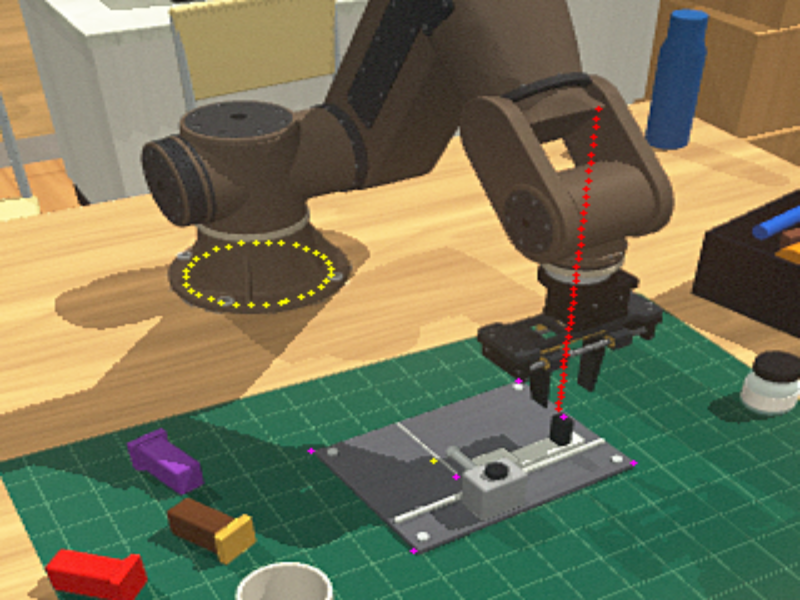

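The projected TCP disagrees with the rendered gripper, which looks about 20 mm higher than reported. Jig and base overlay correctly. I'll go down to reported z = 32, safe either way, and watch the force.

{"api": "apply_moves", "payload": {
  "increments": [
    [[0.1,1,-0.5],[0,0,-0.4],5.5],
    [[0,1.5,0],[0,0,0],5.5],
    [[0,1.5,0],[0,0,0],5.5],
    [[0,0.8,0],[0,0,0],5.5],
    [[0,0,0],[0,0,0],5.5]
  ]
}}

```text
t: 5.42
eef_pos: [572.6, 116.3, 29.9]
tcp_rot: [-1.569, -0.003, -3.066]
ft_force: [0.3, -0.4, 0.8]
opening: 0.584
```

```bash
python3 go.py 573.5 116 32 -3.068; python3 - <<'E'
from h import *
q=cam("scene"); save(q,"scene3.png",(285,150,375,230),6.5); print((proj(q,readout.state()["eef_pos"])-[285,150])*6.5)
E
```

```text
t 5.42 pos [572.6 116.3  29.9] rot [-1.569e+00 -3.000e-03 -3.066e+00] F [ 0.3 -0.4  0.8] open 0.584
shift [-0.09 -0.21  0.04] len 0.23 turn [-0.09  0.11  0.18]
[249.01046556 442.1935861 ]
```

View pics/scene3.png

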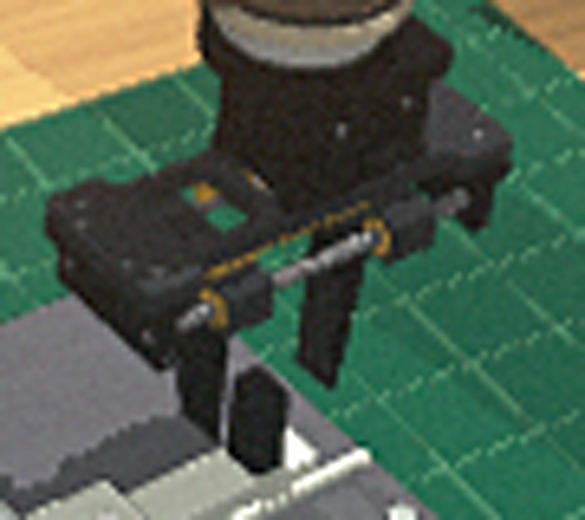

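{"api": "apply_moves", "payload": {
  "increments": [
    [[0,0,0],[0,0,0],3],
    [[0,0,0],[0,0,0],1],
    [[0,0,0],[0,0,0],1],
    [[0,0,0],[0,0,0],1],
    [[0,0,0],[0,0,0],1]
  ]
}}

```text
t: 6.1
eef_pos: [573.5, 116.3, 31.6]
tcp_rot: [-1.569, -0.0, -3.066]
ft_force: [0.2, -0.9, -2.9]
opening: 0.167
```

```bash
python3 go.py 573.5 116 32 -3.068; python3 - <<'E'
from h import *
for _ in range(2):
  for n in("scene","top"):
    q=cam(n); find(q,["slide_grip","gauge_slide"],n=1)
q=cam("scene"); save(q,"scene4.png",(270,160,350,250),6.5); print((proj(q,readout.state()["eef_pos"])-[270,160])*6.5)
E
```

```text
t 6.1 pos [573.5 116.3  31.6] rot [-1.569 -0.    -3.066] F [ 0.2 -0.9 -2.9] open 0.167
shift [-0.   -0.04  0.03] len 0.05 turn [-0.09  0.11  0.01]
slide_grip mark_of 0.82 [574. 121.  70.] [326. 207.]
gauge_slide mark_of 0.88 [564.  25.  11.] [292. 232.]
gauge_slide mark_of 0.57 [562.  25.  11.] [268. 205.]
slide_grip mark_of 0.57 [572. 119.  71.] [325. 206.]
gauge_slide mark_of 0.63 [566.  23.  12.] [292. 233.]
gauge_slide mark_of 0.49 [564.  28.   9.] [267. 205.]
[347.64022794 376.0970811 ]
```

View pics/scene4.png

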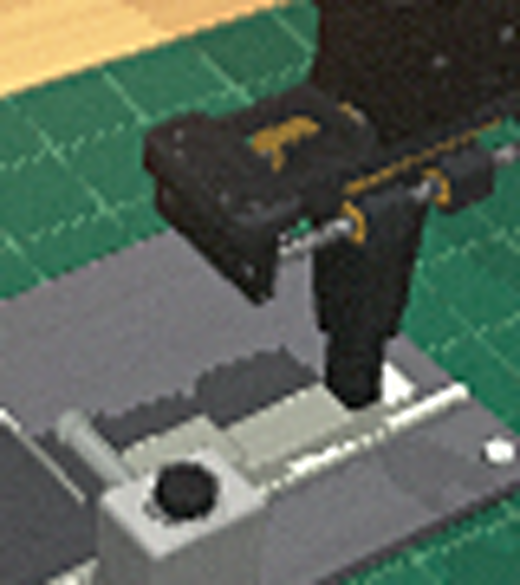

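{"api": "apply_moves", "payload": {
  "increments": [
    [[0,0,0.8],[0,0,0],1],
    [[0,0,0.8],[0,0,0],1],
    [[0,0,0.8],[0,0,0],1],
    [[0,0,0.6],[0,0,0],1],
    [[0,0,0],[0,0,0],1]
  ]
}}

```text
t: 7.38
eef_pos: [575.9, 84.5, 31.5]
tcp_rot: [-1.57, -0.0, -3.067]
ft_force: [0.2, 1.0, 1.1]
opening: 0.165
```

```bash
python3 go.py 576.1 81.4 32 -3.068; python3 - <<'E'
from h import *
c,s=np.cos(.0745),np.sin(.0745)
for _ in range(3):
  for n in("scene","top"):
    q=cam(n)
    for t in ("gauge_slide","slide_grip"):
      for r in nets.mark_of(q,t)[:1]:
        X=w(q,r["point"]); d=X[:2]-[546.2,-10.7]; print(n,t,round(r["confidence"],2),X.round(0),"jig",(c*d[0]+s*d[1]).round(1),(c*d[1]-s*d[0]).round(1))
E
```

```text
t 7.38 pos [575.9  84.5  31.5] rot [-1.57  -0.    -3.067] F [0.2 1.  1.1] open 0.165
shift [ 0.01 -0.05  0.31] len 0.31 turn [-0.04  0.07  0.  ]
scene gauge_slide 0.74 [ 575. -254.    5.] jig 10.1 -244.9
scene slide_grip 0.81 [576.  88.  66.] jig 36.8 96.0
top gauge_slide 0.47 [567.  -3.   7.] jig 21.2 6.5
scene gauge_slide 0.84 [565.  -4.  10.] jig 19.5 5.1
top gauge_slide 0.61 [566.  -6.   8.] jig 20.3 2.9
scene gauge_slide 0.91 [567.  -5.  11.] jig 21.0 3.9
scene slide_grip 0.54 [578.  86.  68.] jig 38.5 94.5
top gauge_slide 0.51 [563.  -5.   5.] jig 16.9 4.4
top slide_grip 0.2 [ 573. -255.    2.] jig 8.3 -246.0
```

{"api": "apply_moves", "payload": {
  "increments": [
    [[0,0,0.4],[0,0,0],1],
    [[0,0,0],[0,0,0],1],
    [[0,0,0],[0,0,0],3],
    [[0,0,0],[0,0,0],4],
    [[0,0,0],[0,0,0],4.5]
  ]
}}

```text
t: 8.9
eef_pos: [575.9, 81.5, 31.5]
tcp_rot: [-1.571, -0.0, -3.066]
ft_force: [0.2, 0.7, -0.4]
opening: 0.419
```

{"api": "apply_moves", "payload": {
  "increments": [
    [[0,-3,0],[0,0,0],4.5],
    [[0,-5,0],[0,0,0],4.5],
    [[0,-4,0],[0,0,0],9],
    [[0,0,5],[0,0,0],9],
    [[0,0,5],[0,0,0],9]
  ]
}}

```text
t: 9.52
eef_pos: [583.5, -17.5, 155.3]
tcp_rot: [-1.571, -0.001, -3.061]
ft_force: [0.5, 0.2, -1.0]
opening: 0.732
```

```bash
python3 go.py 539 -273 150 -2.67; python3 - <<'E'
from h import *
c,s=np.cos(.0745),np.sin(.0745)
for _ in range(3):
  for n in("scene","top"):
    q=cam(n)
    for t in ("gauge_slide","slide_grip"):
      for r in nets.mark_of(q,t)[:1]:
        X=w(q,r["point"]); d=X[:2]-[546.2,-10.7]; print(n,t,round(r["confidence"],2),X.round(0),"jig",(c*d[0]+s*d[1]).round(1),(c*d[1]-s*d[0]).round(1))
E
```

```text
t 9.53 pos [583.5 -17.5 155.3] rot [-1.571e+00 -1.000e-03 -3.061e+00] F [ 0.5  0.2 -1. ] open 0.732
shift [ 6.48  0.54 25.11] len 25.94 turn [ 1.000e-02 -2.241e+01  5.000e-02]
scene gauge_slide 0.85 [568.  -8.  11.] jig 21.9 1.5
scene slide_grip 0.75 [577.  86.  68.] jig 37.8 94.0
top slide_grip 0.53 [578.  81.  66.] jig 38.9 89.2
scene gauge_slide 0.9 [565.  -8.  13.] jig 18.4 1.3
scene slide_grip 0.57 [574.  86.  68.] jig 35.1 94.4
top slide_grip 0.54 [579.  81.  65.] jig 39.1 88.9
scene gauge_slide 0.92 [565.  -8.  15.] jig 19.1 0.9
scene slide_grip 0.62 [575.  85.  66.] jig 35.8 93.2
top slide_grip 0.66 [579.  80.  65.] jig 39.7 87.7
```

{"api": "apply_moves", "payload": {
  "increments": [
    [[1.5,0,5.5],[0,0,0],9],
    [[1.5,0,5.7],[0,0,0],9],
    [[1.5,0,5.7],[0,0,0],8],
    [[1,0,4],[0,-9,0],7.5],
    [[0,0,0],[0,-9,0],7.5]
  ]
}}

```text
t: 11.05
eef_pos: [544.5, -235.6, 154.8]
tcp_rot: [-1.571, -0.001, -2.738]
ft_force: [-0.4, 1.2, -0.6]
opening: 0.79
```

```bash
python3 go.py 539 -273 100 -2.67
```

```text
t 11.05 pos [ 544.5 -235.6  154.8] rot [-1.571e+00 -1.000e-03 -2.738e+00] F [-0.4  1.2 -0.6] open 0.79
shift [1.97 5.48 3.22] len 6.66 turn [-0.   -3.91  0.04]
```

{"api": "apply_moves", "payload": {
  "increments": [
    [[2,2,3.2],[0,-4,0],7.5],
    [[0,2,0],[0,0,0],7.5],
    [[0,1,0],[0,0,0],7.5],
    [[0,0,0],[0,0,0],7.5],
    [[0,0,0],[0,0,0],7.5]
  ]
}}

```text
t: 11.68
eef_pos: [538.9, -275.0, 104.5]
tcp_rot: [-1.569, 0.0, -2.665]
ft_force: [0.1, 0.1, 0.6]
opening: 0.787
```

```bash
python3 go.py 539 -273 100 -2.67; python3 - <<'E'
from h import *
P=[]
s=readout.state(); X=s["eef_pos"]
for n in("scene","top"):
    q=cam(n); im=np.ascontiguousarray(q["img"][:,:,::-1])
    u0=np.clip(proj(q,X).astype(int)-[35,50],0,None); cc=cv2.resize(im[u0[1]:u0[1]+100,u0[0]:u0[0]+70],None,fx=5.7,fy=5.7,interpolation=cv2.INTER_CUBIC)
    for dz,col in((0,(0,0,255)),(20,(0,255,255))):
        v=(proj(q,X+[0,0,dz])-u0+.5)*5.7; cv2.circle(cc,tuple(int(a) for a in v),3,col,-1)
    find(q,["stamp","stamp_face"],n=2); P.append(cc)
cv2.imwrite("pics/both2.png",np.hstack(P))
E
```

```text
t 11.68 pos [ 538.9 -275.   104.5] rot [-1.569  0.    -2.665] F [0.1 0.1 0.6] open 0.787
shift [-0.1   0.45 -0.17] len 0.5 turn [-0.1   0.29 -0.02]
stamp mark_of 0.76 [ 557. -398.    2.] [136. 294.]
stamp mark_of 0.67 [ 536. -271.   -0.] [184. 269.]
stamp_face mark_of 0.93 [ 585. -364.    1.] [154. 297.]
stamp_face mark_of 0.79 [ 576. -259.    5.] [195. 276.]
stamp mark_of 0.63 [ 412. -271.    1.] [394. 268.]
stamp mark_of 0.55 [ 538. -269.   -1.] [391. 215.]
stamp_face mark_of 0.58 [ 376. -284.    1.] [401. 284.]
stamp_face mark_of 0.54 [ 570. -255.   -4.] [385. 202.]
```

View pics/both2.png

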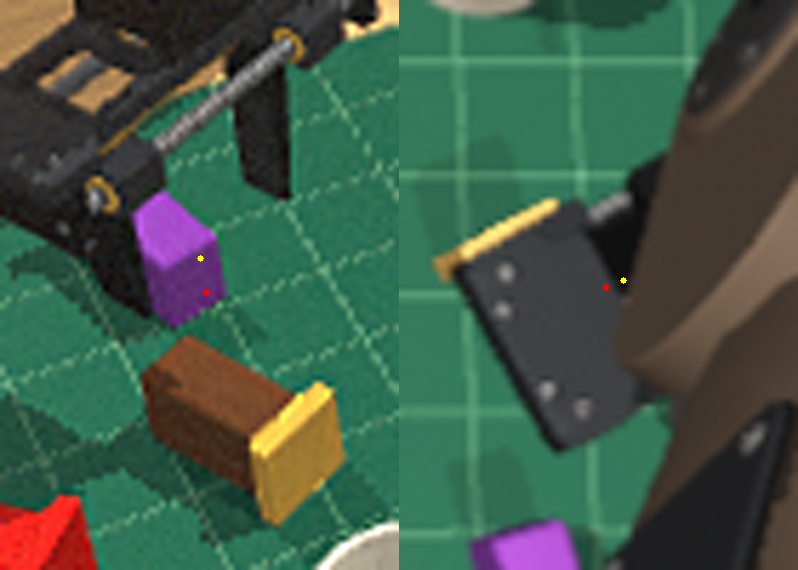

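{"api": "apply_moves", "payload": {
  "increments": [
    [[-0.1,2.5,-0.1],[0,0,0],7.5],
    [[0,2.5,0],[0,0,0],7.5],
    [[0,2,0],[0,0,0],7.5],
    [[0,1,0],[0,0,0],7.5],
    [[0,0,0],[0,0,0],7.5]
  ]
}}

```text
t: 12.6
eef_pos: [540.3, -274.2, 23.7]
tcp_rot: [-1.566, 0.002, -2.665]
ft_force: [-0.6, 0.5, 0.2]
opening: 0.787
```

```bash
python3 go.py 539 -273 5 -2.67; python3 - <<'E'
from h import *
s=readout.state(); X=s["eef_pos"]; M=R.from_euler("xyz",s["tcp_rot"])
q=cam("scene"); im=np.ascontiguousarray(q["img"][:,:,::-1]); u0=proj(q,X).astype(int)-[50,45]
c=cv2.resize(im[u0[1]:u0[1]+80,u0[0]:u0[0]+100],None,fx=8,fy=7.5,interpolation=cv2.INTER_CUBIC)
for dz,col in((0,(0,0,255)),(20,(0,255,255))):
  for t in(-37,0,37):
    v=(proj(q,X+[0,0,dz]+M.apply([-10,0,t]))-u0+.5)*[8,7.5]; cv2.circle(c,tuple(int(a) for a in v),3,col,-1)
cv2.imwrite("pics/s5.png",c)
E
```

```text
t 12.6 pos [ 540.3 -274.2   23.7] rot [-1.566e+00  2.000e-03 -2.665e+00] F [-0.6  0.5  0.2] open 0.787
shift [ 0.06  1.87 -0.18] len 1.88 turn [-0.26  0.3  -0.1 ]
```

View pics/s5.png

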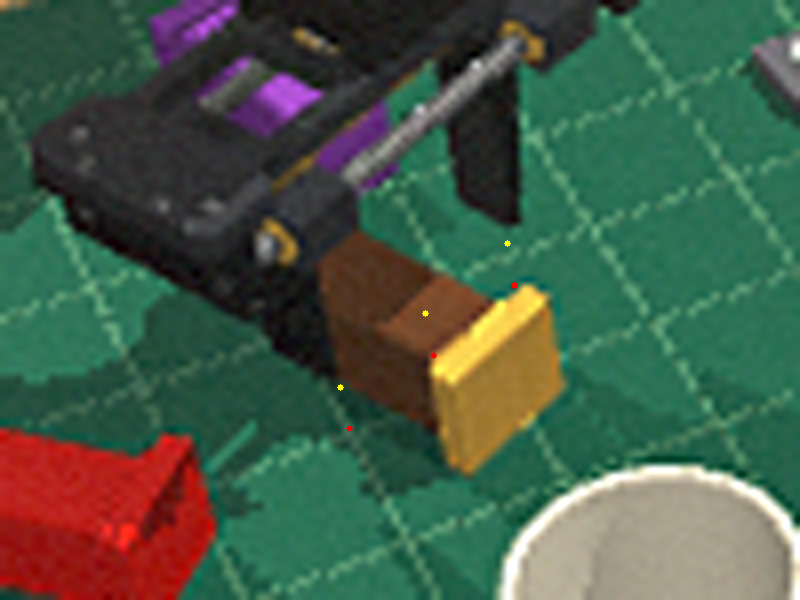

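Picture: right tip at (518,222), left tip near (335,375). Both lie vertically above the projected tips by about 23 mm, so the z reading seems low. I go down in steps and watch for contact.

{"api": "apply_moves", "payload": {
  "increments": [
    [[0,0.9,-0.15],[-0.3,0.3,0],7.5],
    [[0,0.7,0],[0,0,0],7.5],
    [[0,0.2,0],[0,0,0],7.5],
    [[0,0,0],[0,0,0],7.5],
    [[0,0.1,0],[0,0,0],7.5]
  ]
}}

```text
t: 13.28
eef_pos: [540.6, -273.4, 5.7]
tcp_rot: [-1.569, 0.004, -2.67]
ft_force: [-0.9, -0.2, -0.3]
opening: 0.788
```

{"api": "apply_moves", "payload": {
  "increments": [
    [[0,0.2,0],[0,0,0],7.5],
    [[0,0.2,0],[0,0,0],7.5],
    [[0,0.2,0],[0,0,0],7.5],
    [[0,0,0],[0,0,0],7.5],
    [[0,0,0],[0,0,0],7.5]
  ]
}}

```text
t: 13.9
eef_pos: [540.7, -273.5, -0.6]
tcp_rot: [-1.569, 0.004, -2.67]
ft_force: [0.2, -0.2, -0.3]
opening: 0.789
```

{"api": "apply_moves", "payload": {
  "increments": [
    [[0,0.15,0],[0,0,0],7.5],
    [[0,0.15,0],[0,0,0],7.5],
    [[0,0,0],[0,0,0],7.5],
    [[0,0,0],[0,0,0],7.5],
    [[0,0,0],[0,0,0],7.5]
  ]
}}

```text
t: 14.52
eef_pos: [540.8, -273.5, -3.7]
tcp_rot: [-1.569, 0.004, -2.67]
ft_force: [0.7, -0.5, 0.8]
opening: 0.79
```

{"api": "apply_moves", "payload": {
  "increments": [
    [[0,0.2,0],[0,0,0],7.5],
    [[0,0.2,0],[0,0,0],7.5],
    [[0,0.2,0],[0,0,0],7.5],
    [[0,0,0],[0,0,0],7.5],
    [[0,0,0],[0,0,0],7.5]
  ]
}}

```text
t: 15.15
eef_pos: [540.7, -273.5, -10.3]
tcp_rot: [-1.569, 0.004, -2.67]
ft_force: [-0.1, 0.6, -0.0]
opening: 0.788
```

{"api": "apply_moves", "payload": {
  "increments": [
    [[0,0.15,0],[0,0,0],7.5],
    [[0,0.15,0],[0,0,0],7.5],
    [[0,0,0],[0,0,0],7.5],
    [[0,0,0],[0,0,0],7.5],
    [[0,0,0],[0,0,0],7.5]
  ]
}}

```text
t: 15.78
eef_pos: [540.8, -273.5, -13.4]
tcp_rot: [-1.569, 0.004, -2.67]
ft_force: [-1.2, 0.4, 0.8]
opening: 0.789
```

```bash
python3 go.py 540 -273 -13 -2.67; python3 - <<'E'
from h import *
s=readout.state(); X=s["eef_pos"]; M=R.from_euler("xyz",s["tcp_rot"])
q=cam("scene"); im=np.ascontiguousarray(q["img"][:,:,::-1]); u0=proj(q,X).astype(int)-[50,45]
c=cv2.resize(im[u0[1]:u0[1]+80,u0[0]:u0[0]+100],None,fx=8,fy=7.5,interpolation=cv2.INTER_CUBIC)
for dz,col in((0,(0,0,255)),(20,(0,255,255))):
  for t in(-37,0,37):
    v=(proj(q,X+[0,0,dz]+M.apply([-10,0,t]))-u0+.5)*[8,7.5]; cv2.circle(c,tuple(int(a) for a in v),3,col,-1)
cv2.imwrite("pics/s6.png",c)
# dark right fingertip lowest pixel
g=q["img"].max(2); v=proj(q,X+[0,0,22]+M.apply([-10,0,-43])).astype(int); print(v); print(g[v[1]-14:v[1]+12,v[0]-10:v[0]+8])
E
```

```text
t 15.78 pos [ 540.8 -273.5  -13.4] rot [-1.569  0.004 -2.67 ] F [-1.2  0.4  0.8] open 0.789
shift [ 0.05 -0.04 -0.08] len 0.1 turn [-0.12 -0.02 -0.21]
[198 259]
[[124 105  51  35  31  34  33  29  27  24  49 120 114 114 113 153 109 109]
 [ 93  66  33  29  33  40  32  38  24  17  49 128 117 113 113 124 131 111]
 [ 91 118  30  33  35  34  35  34  24  25  52 132 114 112 116 111 156 149]
 [ 99 129  29  35  37  35  42  43  29  25  25 129 119 111 117 108 123 153]
 [ 92 120  44  26  43  25  38  37  35  29  31 124 117 114 116 115 146 125]
 [118 123  68  39  37  36  32  33  25  20  32 122 117 127 110 154 122 109]
 [121 121  71  39  32  31  33  34  38  23  33 168 153 114 109 126 113 108]
 [117 118  97  30  34  39  41  36  39  21  20 140 125 113 115 117 113 110]
 [115 116 123  19  36  42  41  37  35  24  22 126 117 110 113 114 112 115]
 [118 119 122  22  25  37  36  38  35  27  27 103 114 114 112 114 112 116]
 [116 130 171  36  29  34  33  39  33  22  22 119 116 114 118 118 111 111]
 [ 70  90 139  91  40  30  34  29  34  21  10 121 117 114 114 112 115 114]
 [ 70  79  68 106 123  86  44  23  34 2
[... 311 characters left out ...]
172 121 111 116 115 110]
 [107  97  95 234 255 253 251 239 228 173 146 155 171 117 114 112 113 116]
 [ 94 116 174 255 255 252 238 228 159 150 158 166 168 112 114 117 111 113]
 [124 240 254 255 251 243 225 166 146 152 161 163 163 110  99 117 114 116]
 [232 255 253 254 241 228 160 152 155 153 161 160 165 127  96 114 114 157]
 [255 252 251 241 210 163 153 159 158 154 160 160 160 172 129  95 101 111]
 [254 252 243 205 157 152 160 156 154 153 154 158 160 174 103  95  94 100]
 [255 245 206 155 148 160 158 160 157 159 161 159 156 166 103  95 102  97]
 [255 193 155 150 159 159 156 160 158 155 158 158 162 170 106  99  96 103]
 [170 163 154 160 156 162 161 160 158 158 160 159 165 171 124  92  99  97]]
```

```bash
python3 - <<'E'
from h import *
s=readout.state(); X=s["eef_pos"]; M=R.from_euler("xyz",s["tcp_rot"]); q=cam("scene")
for dz in(0,10,20,30): print(dz,proj(q,X+[0,0,dz]+M.apply([-10,0,-37.5])).round(1),proj(q,X+[0,0,dz]+M.apply([10,0,-37.5])).round(1))
E
```

```text
0 [197.8 266.3] [191.9 263. ]
10 [197.4 263.7] [191.4 260.3]
20 [197. 261.] [191.  257.7]
30 [196.6 258.4] [190.5 255. ]
```

{"api": "apply_moves", "payload": {
  "increments": [
    [[0,0.15,0],[0,0,0],7.5],
    [[0,0.15,0],[0,0,0],6],
    [[0,0,0],[0,0,0],4],
    [[0,0,0],[0,0,0],2],
    [[0,0,0],[0,0,0],2]
  ]
}}

```text
t: 16.5
eef_pos: [540.8, -273.5, -16.6]
tcp_rot: [-1.569, 0.004, -2.67]
ft_force: [0.1, 1.0, -0.6]
opening: 0.425
```

{"api": "apply_moves", "payload": {
  "increments": [
    [[0,0,0],[0,0,0],2],
    [[0,0,0],[0,0,0],2],
    [[0,0,0],[0,0,0],2],
    [[0,0,0],[0,0,0],2],
    [[0,0,0],[0,0,0],2]
  ]
}}

```text
t: 17.12
eef_pos: [540.7, -273.4, -16.6]
tcp_rot: [-1.569, 0.004, -2.67]
ft_force: [-0.4, 0.5, 0.3]
opening: 0.338
```

```bash
python3 go.py 540 -273 -13 -2.67; python3 - <<'E'
from h import *
for n in("scene","top"):
    q=cam(n); find(q,["stamp","stamp_face"],n=3)
E
```

```text
t 17.12 pos [ 540.7 -273.4  -16.6] rot [-1.569  0.004 -2.67 ] F [-0.4  0.5  0.3] open 0.338
shift [ 0.04 -0.36 -0.07] len 0.37 turn [-0.11 -0.02 -0.21]
stamp mark_of 0.92 [ 536. -276.    1.] [183. 269.]
stamp mark_of 0.71 [ 415. -271.    2.] [168. 238.]
stamp_face mark_of 0.97 [ 575. -259.    1.] [195. 277.]
stamp_face mark_of 0.79 [ 585. -366.    2.] [153. 297.]
stamp_face mark_of 0.7 [ 376. -283.   -2.] [159. 231.]
```

{"api": "apply_moves", "payload": {
  "increments": [
    [[0,-1,0],[0,0,0],2],
    [[0,-1.5,0],[0,0,0],2],
    [[0,-2,0],[0,0,0],2],
    [[0,-1,0],[0,0,0],2],
    [[0,0,0],[0,0,0],2]
  ]
}}

```text
t: 18.05
eef_pos: [540.3, -273.3, 42.3]
tcp_rot: [-1.569, 0.004, -2.67]
ft_force: [0.4, -0.9, -3.6]
opening: 0.33
```

```bash
python3 go.py 476 -16 40 -3.067
```

```text
t 18.05 pos [ 540.3 -273.3   42.3] rot [-1.569  0.004 -2.67 ] F [ 0.4 -0.9 -3.6] open 0.33
shift [ -5.95   0.2  -25.85] len 26.53 turn [-0.07 22.73 -0.23]
```

{"api": "apply_moves", "payload": {
  "increments": [
    [[-0.9,0,-4],[0,0,0],2],
    [[-1.1,0,-4.5],[0,0,0],2],
    [[-1.1,0,-4.5],[0,0,0],2],
    [[-1.1,0,-4.5],[0,0,0],2],
    [[-1,0,-4],[0,0,0],2]
  ]
}}

```text
t: 18.68
eef_pos: [487.3, -54.6, 40.2]
tcp_rot: [-1.569, 0.003, -2.675]
ft_force: [0.3, -0.1, -3.6]
opening: 0.336
```

```bash
python3 go.py 476 -16 40 -3.067
```

```text
t 18.68 pos [487.3 -54.6  40.2] rot [-1.569  0.003 -2.675] F [ 0.3 -0.1 -3.6] open 0.336
shift [-0.73  0.01 -3.96] len 4.02 turn [-0.07 22.45 -0.19]
```

{"api": "apply_moves", "payload": {
  "increments": [
    [[-0.4,0,-2],[0,7,0],2],
    [[-0.2,0,-1],[0,7,0],2],
    [[0,0,0],[0,6,0],2],
    [[0,0,0],[0,2,0],2],
    [[0,0,0],[0,0,0],2]
  ]
}}

```text
t: 19.3
eef_pos: [477.9, -20.5, 38.8]
tcp_rot: [-1.571, -0.0, -3.067]
ft_force: [-0.1, 0.2, -3.2]
opening: 0.337
```

```bash
python3 go.py 476 -16 0 -3.067; cat > chk.py <<'E'
from h import *
c,s=np.cos(.0745),np.sin(.0745)
for _ in range(2):
  for n in("scene","top"):
    q=cam(n)
    for t in ("stamp","stamp_face","gauge_slide","plunger_tip","stop_line"):
      for r in nets.mark_of(q,t)[:4]:
        X=w(q,r["point"]); d=X[:2]-[546.2,-10.7]; a,b=c*d[0]+s*d[1],c*d[1]-s*d[0]
        if abs(b)<60 : print(n,t,round(r["confidence"],2),"jig",a.round(1),b.round(1),X[2].round(1))
X=readout.state()["eef_pos"]; d=X[:2]-[546.2,-10.7]; print("TCP jig",(c*d[0]+s*d[1]).round(1),(c*d[1]-s*d[0]).round(1),X[2].round(1))
E
python3 chk.py
```

```text
t 19.3 pos [477.9 -20.5  38.8] rot [-1.571 -0.    -3.067] F [-0.1  0.2 -3.2] open 0.337
shift [ 0.15  3.88 -0.46] len 3.91 turn [0.03 0.02 0.  ]
scene stamp 0.7 jig -73.8 -5.2 58.7
scene stamp 0.53 jig 11.3 1.3 48.6
scene stamp_face 0.57 jig -33.3 -3.9 60.7
scene gauge_slide 0.89 jig 20.4 0.2 12.1
scene plunger_tip 0.39 jig 7.3 -2.9 44.9
scene stop_line 0.98 jig 20.2 8.2 12.0
top gauge_slide 0.71 jig 20.5 2.9 7.4
top plunger_tip 0.52 jig 9.1 -1.4 45.1
top stop_line 0.98 jig 21.9 1.3 11.9
top stop_line 0.45 jig 18.8 -0.0 5.6
scene stamp 0.72 jig -72.3 -2.6 54.6
scene stamp 0.47 jig 18.9 0.7 11.9
scene stamp_face 0.65 jig -32.1 -5.8 56.3
scene gauge_slide 0.66 jig 23.0 -0.5 12.5
scene plunger_tip 0.49 jig 7.0 0.4 46.4
scene stop_line 0.81 jig 17.6 8.9 14.9
top gauge_slide 0.79 jig 17.1 3.3 7.0
top plunger_tip 0.45 jig 8.2 1.5 44.6
top plunger_tip 0.15 jig 22.0 0.1 9.6
top stop_line 0.7 jig 20.7 3.8 13.3
TCP jig -68.7 -4.8 39.0
```

{"api": "apply_moves", "payload": {
  "increments": [
    [[-0.5,0,-0.3],[0,0,0],2],
    [[-0.4,1,-0.15],[0,0,0],2],
    [[0,1.4,0],[0,0,0],2],
    [[0,1,0],[0,0,0],2],
    [[0,0,0],[0,0,0],2]
  ]
}}

```text
t: 21.12
eef_pos: [487.1, -14.9, 1.9]
tcp_rot: [-1.572, -0.001, -3.067]
ft_force: [0.1, 0.0, -2.3]
opening: 0.336
```

```bash
python3 go.py 486.4 -15.2 -5 -3.067; python3 chk.py | grep -v -e stop_line -e plunger
```

```text
t 21.12 pos [487.1 -14.9   1.9] rot [-1.572e+00 -1.000e-03 -3.067e+00] F [ 0.1  0.  -2.3] open 0.336
shift [0.07 0.69 0.03] len 0.69 turn [0.04 0.02 0.04]
scene stamp 0.58 jig -63.3 1.7 22.2
scene stamp_face 0.59 jig -20.8 -2.0 24.0
scene gauge_slide 0.9 jig 19.6 -0.8 11.9
scene stamp 0.86 jig -62.3 -1.2 22.1
scene stamp_face 0.53 jig -22.1 -2.6 23.2
scene gauge_slide 0.77 jig 23.0 2.1 11.8
top gauge_slide 0.84 jig 18.9 3.9 7.8
TCP jig -58.6 0.1 3.0
```

{"api": "apply_moves", "payload": {
  "increments": [
    [[0,0.4,0],[0,0,0],2],
    [[0,0.25,0],[0,0,0],2],
    [[0,0,0],[0,0,0],2],
    [[0,0.1,0],[0,0,0],2],
    [[0,0,0],[0,0,0],2]
  ]
}}

```text
t: 22.95
eef_pos: [487.7, -14.9, -5.2]
tcp_rot: [-1.571, 0.001, -3.067]
ft_force: [0.0, 0.5, -2.5]
opening: 0.335
```

{"api": "apply_moves", "payload": {
  "increments": [
    [[-0.5,0,0],[0,0,0],2],
    [[-0.6,0,0],[0,0,0],2],
    [[-0.6,0,0],[0,0,0],2],
    [[-0.3,0,0],[0,0,0],2],
    [[0,0,0],[0,0,0],2]
  ]
}}

```text
t: 23.58
eef_pos: [509.6, -13.4, -5.1]
tcp_rot: [-1.571, 0.002, -3.067]
ft_force: [-0.5, -0.3, -3.0]
opening: 0.336
```

```bash
python3 go.py 486.4 -15.2 -5 -3.067; python3 chk.py | grep -v -e stop_line
```

```text
t 23.57 pos [509.6 -13.4  -5.1] rot [-1.571e+00  2.000e-03 -3.067e+00] F [-0.5 -0.3 -3. ] open 0.336
shift [ 2.32 -0.01  0.01] len 2.32 turn [ 0.01  0.02 -0.1 ]
scene stamp 0.66 jig -41.1 1.6 13.4
scene stamp_face 0.82 jig -0.1 -1.9 15.7
scene gauge_slide 0.56 jig 20.4 2.2 12.9
scene plunger_tip 0.39 jig 8.4 2.0 46.2
scene stamp 0.62 jig -41.9 1.9 13.3
scene stamp_face 0.55 jig 0.0 -0.3 14.9
scene gauge_slide 0.74 jig 22.9 1.2 11.8
scene plunger_tip 0.57 jig 8.8 2.8 41.6
TCP jig -36.9 0.1 -5.0
```

{"api": "apply_moves", "payload": {
  "increments": [
    [[-0.2,0,0],[0,0,0],2],
    [[-0.25,0,0],[0,0,0],2],
    [[-0.25,0,0],[0,0,0],2],
    [[-0.2,0,0],[0,0,0],2],
    [[0,0,0],[0,0,0],2]
  ]
}}

```text
t: 25.4
eef_pos: [517.4, -12.6, -5.2]
tcp_rot: [-1.572, -0.002, -3.067]
ft_force: [-3.4, -1.5, -1.0]
opening: 0.335
```

{"api": "apply_moves", "payload": {
  "increments": [
    [[-0.25,0,0],[0,0,0],2],
    [[-0.25,0,0],[0,0,0],2],
    [[-0.25,0,0],[0,0,0],2],
    [[0,0,0],[0,0,0],2],
    [[0,0,0],[0,0,0],2]
  ]
}}

```text
t: 26.02
eef_pos: [522.6, -11.9, -5.5]
tcp_rot: [-1.572, -0.007, -3.067]
ft_force: [-6.6, -1.3, 0.4]
opening: 0.338
```

```bash
python3 go.py 486.4 -15.2 -5 -3.067; python3 chk.py | grep -v -e stop_line
```

```text
t 26.02 pos [522.6 -11.9  -5.5] rot [-1.572 -0.007 -3.067] F [-6.6 -1.3  0.4] open 0.338
shift [ 3.63 -0.02  0.06] len 3.63 turn [0.1  0.02 0.43]
scene stamp 0.66 jig -25.7 3.7 10.8
scene stamp 0.55 jig 3.8 3.1 3.8
scene stamp_face 0.53 jig 12.9 -1.3 15.5
scene gauge_slide 0.96 jig 22.0 -0.6 12.9
scene plunger_tip 0.49 jig 13.9 0.8 46.7
scene plunger_tip 0.48 jig 23.8 0.9 9.5
scene stamp 0.64 jig -27.9 1.2 10.9
scene stamp_face 0.61 jig 15.1 -2.9 14.8
scene plunger_tip 0.38 jig 15.4 0.3 45.2
TCP jig -23.7 0.5 -5.5
```

{"api": "apply_moves", "payload": {
  "increments": [
    [[-0.2,0,0],[0,0,0],2],
    [[-0.2,0,0],[0,0,0],2],
    [[0,0,0],[0,0,0],2],
    [[0,0,0],[0,0,0],2],
    [[0,0,0],[0,0,0],2]
  ]
}}

```text
t: 27.85
eef_pos: [523.0, -11.6, -5.8]
tcp_rot: [-1.574, -0.015, -3.067]
ft_force: [-7.3, -2.0, 0.1]
opening: 0.334
```

{"api": "apply_moves", "payload": {
  "increments": [
    [[-0.25,0,0],[0,0,0.5],2],
    [[-0.25,0,0],[0,0,0.4],2],
    [[-0.25,0,0],[0,0,0],2],
    [[-0.25,0,0],[0,0,0],2],
    [[-0.25,0,0],[0,0,0],2]
  ]
}}

```text
t: 28.48
eef_pos: [529.0, -10.7, -6.2]
tcp_rot: [-1.576, -0.014, -3.067]
ft_force: [-16.2, -5.2, 7.8]
opening: 0.336
```

```bash
python3 go.py 529 -11 -5 -3.067; python3 chk.py; python3 go.py 529 -11 -5 -3.067;python3 - <<'E'
from h import *
print(readout.state()["moment"].round(2)); q=cam("scene"); save(q,"end.png",(240,170,370,270),6)
E
```

```text
t 28.48 pos [529.  -10.7  -6.2] rot [-1.576 -0.014 -3.067] F [-16.2  -5.2   7.8] open 0.336
shift [ 0.01 -0.12  0.03] len 0.12 turn [0.28 0.02 0.78]
scene stamp 0.72 jig -21.8 2.2 11.5
scene stamp_face 0.66 jig 23.1 0.8 13.5
scene gauge_slide 0.76 jig 21.9 -0.3 12.0
scene gauge_slide 0.19 jig -21.7 4.7 12.3
scene plunger_tip 0.38 jig 19.6 1.4 45.6
scene stop_line 0.62 jig 18.1 8.1 12.0
scene stamp 0.63 jig -18.5 2.5 13.0
scene stamp_face 0.68 jig 18.0 -1.6 12.6
scene gauge_slide 0.97 jig 23.0 1.0 13.3
scene plunger_tip 0.48 jig 22.1 5.3 41.8
scene stop_line 0.91 jig 19.1 8.6 11.5
TCP jig -17.1 1.2 -6.2
t 29.68 pos [529.1 -10.7  -6.2] rot [-1.576 -0.013 -3.067] F [-14.1  -3.7   7.3] open 0.337
shift [ 0.01 -0.12  0.02] len 0.12 turn [0.28 0.02 0.76]
[-0.7   2.02  0.04]
```

View pics/end.png

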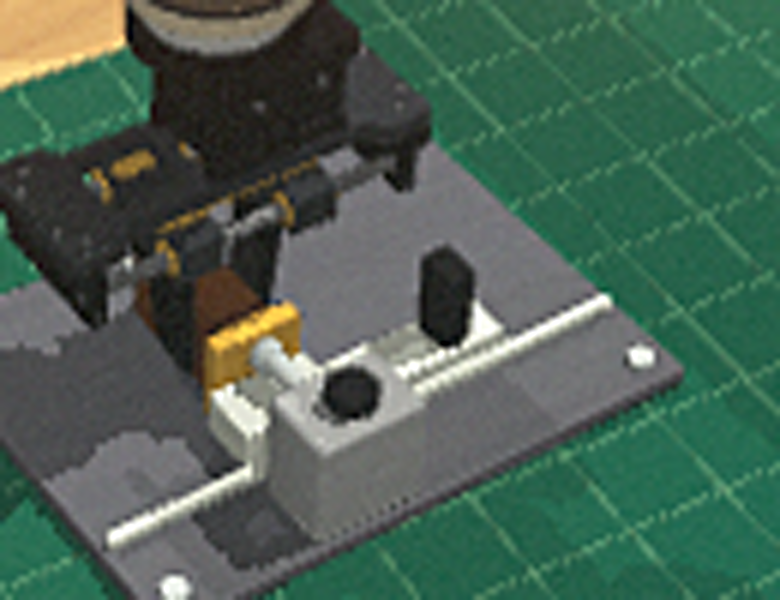

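The brass face (210–300, 310–400) appears against the stop block (near 235,410), the plunger is pushed in, and the tab is upright at (447,295). I'll press slightly harder to confirm the seating, and ease off the bed.

{"api": "apply_moves", "payload": {
  "increments": [
    [[-0.25,-0.05,0],[0,0,0.4],2],
    [[-0.3,-0.05,0],[0,0,0.4],2],
    [[-0.3,0,0],[0,0,0.4],2],
    [[-0.35,0,0],[0,0,0.4],2],
    [[-0.35,0,0],[0,0,0.4],2]
  ]
}}

```text
t: 30.35
eef_pos: [529.3, -10.5, -6.4]
tcp_rot: [-1.579, -0.01, -3.066]
ft_force: [-20.0, -8.3, 12.9]
opening: 0.334
```

```bash
python3 chk.py | grep -e TCP -e gauge; python3 go.py 529 -11 -5 -3.067
```

```text
scene gauge_slide 0.93 jig 21.0 1.9 10.1
scene gauge_slide 0.6 jig 21.1 2.3 9.2
TCP jig -16.8 1.5 -6.4
t 31.55 pos [529.3 -10.5  -6.4] rot [-1.579 -0.01  -3.066] F [-19.8  -8.   10.9] open 0.338
shift [ 0.04 -0.14  0.05] len 0.16 turn [0.49 0.07 0.55]
```

{"api": "apply_moves", "payload": {
  "increments": [
    [[-0.3,-0.05,0.1],[0.3,0,0.4],2],
    [[-0.3,-0.05,0.1],[0.3,0,0.4],2],
    [[-0.3,-0.05,0.1],[0.3,0,0.4],2],
    [[-0.3,-0.05,0.1],[0.2,0,0.4],2],
    [[-0.3,-0.05,0.1],[0.2,0,0.4],2]
  ]
}}

```text
t: 32.17
eef_pos: [529.6, -11.5, -6.5]
tcp_rot: [-1.563, -0.006, -3.064]
ft_force: [-14.1, 1.4, 2.9]
opening: 0.335
```

```bash
python3 chk.py | grep -e TCP -e gauge -e face -e tip; python3 go.py 529 -11 -5 -3.067
```

```text
scene stamp_face 0.57 jig 22.0 -1.4 14.3
scene gauge_slide 0.6 jig 22.6 -2.4 11.1
scene plunger_tip 0.58 jig 21.8 0.0 46.5
scene stamp_face 0.81 jig 21.5 -3.1 13.4
scene gauge_slide 0.94 jig 21.4 0.8 10.8
scene plunger_tip 0.49 jig 23.8 -0.1 47.4
TCP jig -16.6 0.5 -6.4
t 33.38 pos [529.6 -11.5  -6.4] rot [-1.564 -0.006 -3.064] F [-13.7   2.1   2.7] open 0.336
shift [ 0.05 -0.14 -0.05] len 0.16 turn [-0.42  0.18  0.36]
```

{"api": "apply_moves", "payload": {
  "increments": [
    [[-0.35,-0.03,0],[-0.2,0,0.2],2],
    [[-0.4,-0.03,0],[-0.1,0,0.2],2],
    [[-0.4,-0.03,0.03],[0,0,0.2],2],
    [[-0.45,-0.03,0.03],[0,0,0.2],2],
    [[-0.45,-0.03,0.03],[0,0,0.2],2]
  ]
}}

```text
t: 34.0
eef_pos: [531.4, -10.8, -6.8]
tcp_rot: [-1.574, -0.028, -3.062]
ft_force: [-20.1, -4.6, 8.3]
opening: 0.335
```

```bash
python3 chk.py | grep -e TCP -e gauge -e face -e tip; python3 go.py 529 -11 -5 -3.067
```

```text
scene stamp_face 0.65 jig 18.7 0.1 14.7
scene gauge_slide 0.91 jig 21.8 0.1 11.3
scene plunger_tip 0.51 jig 24.0 -0.0 48.0
scene stamp_face 0.73 jig 19.9 -1.3 12.4
scene gauge_slide 0.82 jig 21.8 -0.5 13.7
scene plunger_tip 0.41 jig 23.4 -1.2 46.7
scene plunger_tip 0.28 jig 16.5 8.8 11.9
TCP jig -14.7 1.0 -6.8
t 35.2 pos [531.5 -10.8  -6.8] rot [-1.574 -0.028 -3.062] F [-19.   -4.8   6.9] open 0.337
shift [ 0.25 -0.17  0.  ] len 0.31 turn [0.2  0.27 1.61]
```

```bash
python3 - <<'E'
from h import *
print(env.job_done()); s=readout.state(); print(s["t"],s["eef_pos"],s["ft_force"],s["opening"])
E
```

```text
the job is handed in; nothing more can be done
None
the job is handed in; nothing more can be done
```

I centred the gauge stop, pushed the stamp onto the stop block, and handed the job in at about 35 s with the arm still holding and pressing the stamp. The hand-in gave no verdict.

**What I did**
- I slid the gauge stop about 35 mm by its tab.
- I picked up the brown stamp with the brass head, rejecting the red and purple look-alikes.
- I laid it on the bed and pushed it in small steps onto the plunger and stop block.

**Last checks**
- **Stop block:** centred within about 1 mm on the last readings, although single readings ranged from -2.4 to +3.9 mm.
- **Brass face:** read at jig x 19–20 mm, against the stop line at 20 mm.
- **Plunger:** the tip read at jig x 23–24 mm, about 3 mm past flush. I take that as reading error, since the brass face cannot pass the stop block's face.
- **Force:** the hand pushes with about 19 N. Earlier, raising the push from 14 to 20 N moved it only 0.3 mm, so the face is seated. I estimate 5–10 N on the stop, but this is not measured directly.
- **Grip:** the opening is about 32 mm, which matches the haft width.

**What disagreed**
- **Height reading:** the arm's reported tool height was about 20–30 mm lower than the camera images showed. There was no contact force at a reported height of -16 mm, so I set heights relative to the stamp and the bed.
- **Final push:** the last push moved the tool 1.9 mm and tilted it by about 0.028 rad, so the stamp may have slipped slightly in the fingers. That is well under the 0.1 rad limit.
- **Stamp height:** the camera put the lower edge of the face 2–5 mm above the bed. The upward force on the tool suggests the stamp is resting on it.
- **Bystanders:** I did not re-measure the mug, jar or spool at the end. No move went near them.

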